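Sort the projector heads back into their own test docks

ROBOT

A 6-joint arm with a two-finger parallel gripper is mounted at the origin on the work surface. World frame = base frame: x ahead of the robot, y to its left, z up, the work surface at z = 0. Lengths are in m, angles in rad, forces in N, time in s.
With the tool pointing down it reaches from about 0.35 to 0.975 m from the base axis. Payload 7.1 kg.
Tool frame: the origin (TCP) lies between the finger pads; the fingertips stand 11 mm ahead of it and the grasp point (between the pads) lies 8 mm behind it; z points along the fingers, y is the line along which they close (so a half turn about z gives the same grasp; the last joint's range is limited). The gripper opens to 88 mm and grips with 3 to 60 N. Pads are 20 mm wide; open, the fingers measure 115 mm over their backs; the gripper's body (75 mm by 178 mm) begins 61 mm behind the grasp point.
Start: joints at [-1.141, 0.423, 1.63, -0, 1.089, -0.019], TCP at [0.271, -0.563, 0.234] pointing down, gripper open.
Joint ranges: [-3, 3], [-0.9, 2.11], [0.09, 2.58], [-1.31, 4.45], [0.11, 2.69], [-2.54, 2.54]. Speed limits (rad/s): [2.39, 2.39, 3.01, 3.14, 3.14, 3.14].

INTERFACE

Orientations are given as a unit quaternion [w, x, y, z].
In Python, from plant import arm, optics, models gives the robot as it stands.
- The arm moves only by the tool apply_moves, never from a script. Its argument "motion" is one flat list of numbers, 5 for each row, row after row: the shift along the tool's x, y, z in mm, then the turn about the tool's z in rad, then the finger opening in mm, from 0 to 87.8. In form: [tx, ty, tz, roll, hand, tx, ty, tz, roll, hand, ...]. A call has 1 to 20 rows; each row is the pose to reach, as a shift and turn from the pose commanded when the call began, along the tool's axes at that moment; what a row does not reach only later rows make up. A row lasts 1/12 s, in which the tool goes at most 41.7 mm and 7.16 degrees, less where a joint would pass 70% of its speed; a pose out of reach is approached as far as the arm can. A call with a gripper value outside its range is refused whole. The fingers move at their own pace and stop on an object; "force" is the grip in N (left out, the last holds). Time passes only in rows, so rows that repeat a pose let the fingers close. It gives the time, the measured TCP pose, the force, the opening and the grip force at its end, in the units of the state.
- arm.sense(): the state, without advancing time (a new reading comes with each control period).
- optics.read_camera(name): name is "side" or "top" or "wrist"; returns a dict with "image" (384x512x3 uint8, blue, green, red), "depth" (384x512 float32, m along the optical axis (not along the pixel's ray), 0 where there is no reading), "vfov" (degrees; the focal length in pixels is half the picture's height over the tangent of half this angle, whatever the lens; pixels are square), "cx", "cy" (the principal point, pixels), "dist_coeffs" ([k1, k2, p1, p2, k3] as OpenCV has them; the pictures are not rectified), "world_from_camera" (4x4, takes a point from camera to world coordinates). Camera axes: x right, y down, z forward; pixel columns grow to the right and rows downward; lengths in m; the calibration is good to about 2 mm. A picture is of the moment at which its call begins.
- arm.job_done(): hands the job in; it is judged then, once.
Trained networks look in the newest picture that a camera, given by its name, has taken for a name from the list of things; names that differ only in an ending like _2 or _b are one class to them, and where a whole thing is asked for, a point or a joint stands for the part that bears it (a point fixed in the world has none). Each returns a list of dicts, best first, with "conf" (0 to 1); they miss things now and then, are a little off and sometimes report something else, mostly with a low value. They report only what shows in the picture. A call takes as long as a camera call. They do not tell look-alikes from the thing itself.
- models.search_frame(camera, query): "at" ([x, y, z] in m, in the coordinates of the camera as it stood for that picture, good to about 4 mm: the middle of the surface that is visible of it).
- models.trace(camera, query): "region" (384x512 bool, what is visible of it).
The state is a dict: "time": time; "joints": joint angles; "joint_velocities": joint speeds; "tau": joint torques, N m; "ee_pos": TCP position; "orientation": TCP orientation; "contact_force": force on the tool from outside, world axes, zero at the start; "moment": the same for the moment, N m; "width": finger opening in m; "grip_force": force on a finger pad.
Only numpy, scipy, OpenCV 4.12 (cv2) and the standard library are available. Lean on these libraries where they do the work, as an engineer would, in place of code of your own. Each camera call takes 0.05 s, during which the arm holds its last target. There are 200 camera calls.

TASK

The three projector heads were put back in one another's test docks: move each so that it stands upright and flat on the floor of the dock that has the colour of its top plate. Take one head out of the way into the empty white spare dock first, and let go of it there, so that the others can be moved; the spare dock must be empty again at the end. Keep the heads upright, set them down gently without dropping them, and leave the carton, the parts bin and the screwdriver where they are.

Things in the scene. Friction and masses are not known exactly. Their poses are not given: they have to be found in the camera images.
- head_yellow: projector head: upright silver box with a yellow plate covering its top, 40 mm thick (its x) by 84 mm wide (its y) by 100 mm tall, about 0.3 kg; loose. Origin: centre of its underside; z up. Smooth flat sides 20 mm from the origin in +x and -x; a nearly flush lens (low down, 2 mm proud) marks the -x side. At the start it stands in a dock of another colour. Which way its lens faces does not matter.
- head_red: projector head: upright silver box with a red plate covering its top, 40 mm thick (its x) by 84 mm wide (its y) by 100 mm tall, about 0.3 kg; loose. Origin: centre of its underside; z up. Smooth flat sides 20 mm from the origin in +x and -x; a nearly flush lens (low down, 2 mm proud) marks the -x side. At the start it stands in a dock of another colour. Which way its lens faces does not matter.
- head_blue: projector head: upright silver box with a blue plate covering its top, 40 mm thick (its x) by 84 mm wide (its y) by 100 mm tall, about 0.3 kg; loose. Origin: centre of its underside; z up. Smooth flat sides 20 mm from the origin in +x and -x; a nearly flush lens (low down, 2 mm proud) marks the -x side. At the start it stands in a dock of another colour. Which way its lens faces does not matter.
- dock_yellow: test dock (yellow, home of the head with the yellow top): fixed low rectangular tray, 90 mm (its x) by 124 mm (its y), with a black recessed floor of 56 mm (x) by 100 mm (y) in its middle. Origin: centre of its underside, on the bench; z up. The floor is 10 mm above the origin, the rim around it 18 mm. A head stands in it with its 84 mm width along the dock's y, with 8 mm of play on every side.
- dock_red: test dock (red, home of the head with the red top): fixed low rectangular tray, 90 mm (its x) by 124 mm (its y), with a black recessed floor of 56 mm (x) by 100 mm (y) in its middle. Origin: centre of its underside, on the bench; z up. The floor is 10 mm above the origin, the rim around it 18 mm. A head stands in it with its 84 mm width along the dock's y, with 8 mm of play on every side.
- dock_blue: test dock (blue, home of the head with the blue top): fixed low rectangular tray, 90 mm (its x) by 124 mm (its y), with a black recessed floor of 56 mm (x) by 100 mm (y) in its middle. Origin: centre of its underside, on the bench; z up. The floor is 10 mm above the origin, the rim around it 18 mm. A head stands in it with its 84 mm width along the dock's y, with 8 mm of play on every side.
- dock_spare: test dock (white, the spare dock, empty at the start): fixed low rectangular tray, 90 mm (its x) by 124 mm (its y), with a black recessed floor of 56 mm (x) by 100 mm (y) in its middle. Origin: centre of its underside, on the bench; z up. The floor is 10 mm above the origin, the rim around it 18 mm. A head stands in it with its 84 mm width along the dock's y, with 8 mm of play on every side.
- carton: bystander: closed cardboard carton, 100 by 140 by 55 mm tall, loose; origin at the centre of its underside
- bin: bystander: open black plastic bin with small metal parts, 100 by 130 by 45 mm tall, loose; origin at the centre of its underside
- screwdriver: bystander: screwdriver with a black handle, lying on the bench, 160 mm long along its x and under 35 mm thick, loose; origin under its middle
Not all that is in view belongs to the job. What is meant by the dock_red is not brown or green, and is the larger of those in its own colour.

How it is judged:
On the way:
1. one of the heads stands in the white spare dock, released (((horizontal distance between head_yellow and dock_spare below 0.015 m and z of head_yellow in the frame of dock_spare between 0.007 and 0.0135 m and angle between head_yellow's own z axis and vertical below 0.1 rad and linear speed of head_yellow below 0.03 m/s and angular speed of head_yellow below 0.3 rad/s and contact force between the fingers and head_yellow below 0.1 N) or (horizontal distance between head_red and dock_spare below 0.015 m and z of head_red in the frame of dock_spare between 0.007 and 0.0135 m and angle between head_red's own z axis and vertical below 0.1 rad and linear speed of head_red below 0.03 m/s and angular speed of head_red below 0.3 rad/s and contact force between the fingers and head_red below 0.1 N) or (horizontal distance between head_blue and dock_spare below 0.015 m and z of head_blue in the frame of dock_spare between 0.007 and 0.0135 m and angle between head_blue's own z axis and vertical below 0.1 rad and linear speed of head_blue below 0.03 m/s and angular speed of head_blue below 0.3 rad/s and contact force between the fingers and head_blue below 0.1 N))), for 0.2 s.
At the end, for the whole second after the job is handed in: Each head stands at rest in the dock of its own colour: its origin within 15 mm horizontally of the dock's, its underside on the dock's recessed floor (7 to 13.5 mm above the dock's origin, so not on the rim), within 0.1 rad of upright. The spare dock is therefore empty (horizontal distance between head_yellow and dock_yellow below 0.015 m and z of head_yellow in the frame of dock_yellow between 0.007 and 0.0135 m and angle between each of head_yellow, head_red, head_blue's own z axis and vertical below 0.1 rad and linear speed of each of head_yellow, head_red, head_blue below 0.03 m/s and angular speed of each of head_yellow, head_red, head_blue below 0.3 rad/s and horizontal distance between head_red and dock_red below 0.015 m and z of head_red in the frame of dock_red between 0.007 and 0.0135 m and horizontal distance between head_blue and dock_blue below 0.015 m and z of head_blue in the frame of dock_blue between 0.007 and 0.0135 m); the robot touches nothing.
It fails at once if the carton, the bin or the screwdriver is moved by more than 30 mm (distance of any of carton, bin, screwdriver from where it was at the start of the episode above 0.03 m).
It fails at once if a head is tipped by more than 0.5 rad (angle between any of head_yellow, head_red, head_blue's own z axis and vertical above 0.5 rad).
It fails at once if a head is dropped from more than about 2 cm (faster than 0.6 m/s without being held) ((linear speed of head_yellow above 0.6 m/s and contact force between the fingers and head_yellow below 0.05 N) or (linear speed of head_red above 0.6 m/s and contact force between the fingers and head_red below 0.05 N) or (linear speed of head_blue above 0.6 m/s and contact force between the fingers and head_blue below 0.05 N)).
It also fails if it takes over 106 s, if anything falls off the work surface, if the arm or the gripper's body presses on something with over 40 N, if the wrist force passes 120 N, or if a joint passes its speed limit or range.

## Working session

There is one attempt and no reset: what is moved stays moved. The work goes in short steps, Python scripts to look and compute and a tool call to move; the robot and the scene stay as the last step left them, time stands still between calls to the robot, and variables do not carry over. Pictures are saved under pics/ and viewed, at most 14 in all, crops included, and the job is handed in when it is done.

Besides the shell and the picture viewer there is one more tool, called after "Request:" by a JSON object that holds its "name" and its "arguments". apply_moves: Moves the arm, as the interface text tells. Its arguments: {"type":"object","properties":{"motion":{"type":"array","items":{"type":"number"}},"force":{"type":"number"}},"required":["motion"]}

```bash
mkdir -p pics
cat > h.py <<'E'
import numpy as np, cv2
from plant import arm, optics, models
def cam(n):
    d=optics.read_camera(n); h,w=d["depth"].shape
    f=h/2/np.tan(np.radians(d["vfov"])/2)
    d["K"]=np.array([[f,0,d["cx"]],[0,f,d["cy"]],[0,0,1]]); d["D"]=np.array(d["dist_coeffs"],float)
    return d
def world(d):
    h,w=d["depth"].shape
    u,v=np.meshgrid(np.arange(w),np.arange(h))
    p=cv2.undistortPoints(np.stack([u,v],-1).reshape(-1,1,2).astype(np.float32),d["K"],d["D"]).reshape(h,w,2)
    z=d["depth"]; P=np.dstack([p[...,0]*z,p[...,1]*z,z])
    T=np.array(d["world_from_camera"]); W=P@T[:3,:3].T+T[:3,3]
    W[z<=0]=np.nan
    return W
def tow(d,at):
    T=np.array(d["world_from_camera"]); return T[:3,:3]@np.array(at)+T[:3,3]
E
python3 - <<'E'
from h import *
s=arm.sense(); print(s)
d=cam("top"); cv2.imwrite("pics/top0.png",d["image"])
for q in ["head_yellow","head_red","head_blue","dock_yellow","dock_red","dock_blue","dock_spare","carton","bin","screwdriver"]:
    for r in models.search_frame("top",q)[:4]: print(q,round(r["conf"],2),tow(d,r["at"]).round(3))
d2=cam("side"); cv2.imwrite("pics/side0.png",d2["image"])
E
```

```text
{'time': 0.0, 'joints': array([-1.14096900e+00,  4.23821752e-01,  1.63068822e+00, -1.18284335e-05,
        1.08857487e+00, -1.90477497e-02]), 'joint_velocities': array([-2.22309930e-03,  5.88870774e-04,  4.39620078e-04, -5.88833899e-04,
        8.08445825e-05, -1.22860145e-03]), 'tau': array([ 1.43465659e-03, -5.44621181e+01, -2.73663211e+01,  6.45090756e-02,
        2.28318939e-02, -1.22860652e-04]), 'ee_pos': array([ 0.27099166, -0.56260374,  0.23291429]), 'orientation': array([-7.29346321e-04,  9.74918559e-01,  2.22560660e-01, -1.57293095e-04]), 'contact_force': array([ 0.41688524, -0.58875873,  1.58193565]), 'moment': array([0.01288215, 0.05936935, 0.022286  ]), 'grip_force': 0.0, 'width': 0.08793735682272473}
head_yellow 0.63 [ 0.614 -0.084  0.112]
head_red 0.85 [0.434 0.232 0.111]
head_blue 0.62 [ 0.454 -0.253  0.108]
dock_yellow 0.6 [ 0.437 -0.245  0.014]
dock_yellow 0.33 [0.425 0.226 0.017]
dock_red 0.85 [0.79  0.088 0.009]
dock_red 0.82 [ 0.606 -0.078  0.018]
dock_red 0.64 [ 0.818 -0.231  0.012]
dock_red 0.56 [ 0.777 -0.067  0.01 ]
dock_blue 0.96 [0.427 0.226 0.018]
dock_spare 0.57 [0.607 0.144 0.016]
carton 0.96 [0.66  0.381 0.054]
bin 0.97 [ 0.64  -0.394  0.01 ]
screwdriver 0.55 [ 0.464 -0.005  0.023]
```

View pics/top0.png

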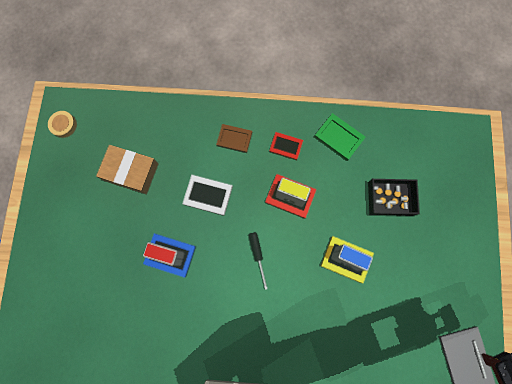

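View pics/side0.png

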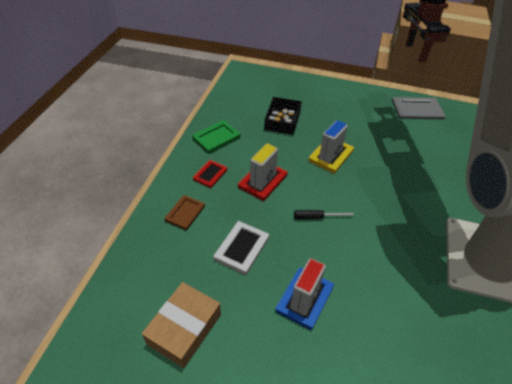

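Red candidates in the top picture: the larger red dock (290,195), holding the yellow head; a small red tray (286,146); a brown tray (234,138); and a green tray (340,136). The dock at (290,195) is red and the larger of the two red ones, so it fits. Yellow head is in red, red head in blue, blue head in yellow, and the white spare at (208,194) is empty. Next I'll measure the poses and make the crop.

```bash
cat > meas.py <<'E'
from h import *
def rect(P):
    c,s,a=cv2.minAreaRect((P[:,:2]*1000).astype(np.float32))
    a=np.radians(a)
    if s[0]>s[1]: s=s[::-1]; a+=np.pi/2       # a = direction of short side (x)
    a=(a+np.pi/2)%np.pi-np.pi/2
    return np.array(c)/1000,np.array(s),a
def measure(d,W,c,docksonly=False):
    hsv=cv2.cvtColor(d["image"],cv2.COLOR_BGR2HSV); H,S,V=[hsv[...,i].astype(int) for i in range(3)]
    m={"yellow":(abs(H-27)<8)&(S>120)&(V>90),"red":((H<6)|(H>174))&(S>150)&(V>80),"blue":(abs(H-112)<14)&(S>110)&(V>70),"spare":(S<40)&(V>150)}[c]
    out={}
    for k,lo,hi in (("head",.098,.125),("dock",.008,.027)):
        mm=(m&(W[...,2]>lo)&(W[...,2]<hi)).astype(np.uint8)
        n,l,st,_=cv2.connectedComponentsWithStats(mm,connectivity=8)
        for i in range(1,n):
            if st[i,4]<(60 if k=="head" else 40): continue
            P=W[l==i]; r=rect(P); out.setdefault(k,[]).append((r[0].round(4),r[1].round(0),round(r[2],3),round(float(np.median(P[:,2])),4),int(st[i,4])))
    return out
E
python3 - <<'E'
from meas import *
d=cam("top"); W=world(d)
for c in ["yellow","red","blue","spare"]:
    for k,v in measure(d,W,c).items():
        for r in v: print(c,k,*r)
cv2.imwrite("pics/crop.png",cv2.resize(d["image"][115:285,130:390],None,fx=3,fy=3,interpolation=cv2.INTER_CUBIC))
E
```

```text
yellow head [ 0.6242 -0.0925] [32. 75.] -0.306 0.1104 324
yellow dock [ 0.4538 -0.2603] [ 90. 125.] -0.312 0.0174 583
red head [0.4304 0.2424] [30. 75.] -0.211 0.1109 336
red dock [ 0.7773 -0.07  ] [63. 86.] -0.248 0.0126 287
red dock [ 0.6243 -0.0911] [ 90. 124.] -0.319 0.0174 486
blue head [ 0.4568 -0.2581] [31. 75.] -0.357 0.1105 359
blue dock [0.4303 0.2394] [ 88. 127.] -0.219 0.0177 674
spare dock [0.6108 0.1501] [ 91. 125.] -0.189 0.0177 672
spare dock [ 0.3954 -0.0252] [ 5. 76.] -1.242 0.0151 42
spare dock [ 0.2084 -0.6304] [ 11. 101.] -1.258 0.0193 79
```

View pics/crop.png

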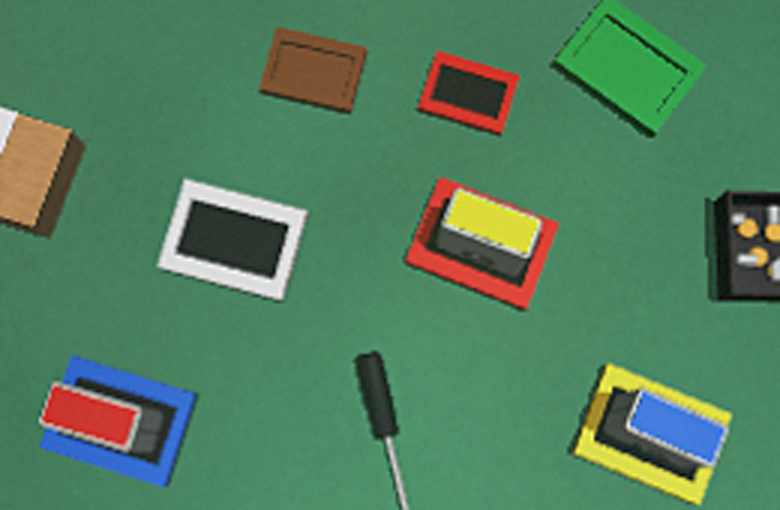

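The crop confirms the large red dock at (480,245) with the yellow head in it, and the small red tray at (468,92) is the look-alike. The measured dock sizes (90x125 mm) and heights match what was given. Now to the yellow head.

```bash
cat > go.py <<'E'
from h import *
from scipy.spatial.transform import Rotation as Ro
import sys
x,y,z,a=map(float,sys.argv[1:5])
s=arm.sense(); q=s["orientation"]; R=Ro.from_quat([q[1],q[2],q[3],q[0]]).as_matrix()
t=R.T@(np.array([x,y,z])-s["ee_pos"])*1000
psi=np.arctan2(R[1,1],R[0,1]); r=-(a-psi); r=(r+np.pi/2)%np.pi-np.pi/2
print("shift",t.round(1),"roll",round(r,3),"| t",round(s["time"],2),"ee",s["ee_pos"].round(4),"tooly yaw",round(psi,3),"tilt",np.arccos(-R[2,2]).round(4),"j",s["joints"].round(2),"w",round(s["width"],4),"g",s["grip_force"])
E
python3 go.py 0.6242 -0.0925 0.23 -0.306
```

```text
shift [ 522.2 -270.8    3.7] roll -0.816 | t 0.65 ee [ 0.2712 -0.5631  0.2337] tooly yaw -1.122 tilt 0.0001 j [-1.14  0.42  1.63 -0.    1.09 -0.02] w 0.0878 g 0.0
```

Request:
{"name": "apply_moves", "arguments": {"motion": [100, -52, 0, -0.16, 87, 200, -104, 0, -0.32, 87, 300, -156, 0, -0.48, 87, 400, -207, 0, -0.64, 87, 522, -271, 0, -0.816, 87, 522, -271, 0, -0.816, 87, 522, -271, 0, -0.816, 87, 522, -271, 0, -0.816, 87, 522, -271, 0, -0.816, 87, 522, -271, 0, -0.816, 87, 522, -271, 0, -0.816, 87, 522, -271, 0, -0.816, 87, 522, -271, 0, -0.816, 87, 522, -271, 0, -0.816, 87, 522, -271, 0, -0.816, 87, 522, -271, 0, -0.816, 87, 522, -271, 0, -0.816, 87, 522, -271, 0, -0.816, 87, 522, -271, 0, -0.816, 87, 522, -271, 0, -0.816, 87], "force": 20}}

```text
time: 2.32
ee_pos: [0.6232, -0.0938, 0.2338]
orientation: [-0.0, 0.807, 0.59, -0.0]
contact_force: [-0.1, -0.1, -0.5]
width: 0.0868
grip_force: 0.0
```

```bash
python3 go.py 0.6242 -0.0925 0.075 -0.306
python3 - <<'E'
from meas import *
d=cam("wrist"); W=world(d); cv2.imwrite("pics/w1.png",d["image"])
for c in ["yellow","red"]: print(c,measure(d,W,c))
E
```

```text
shift [  1.6   0.5 158.8] roll -0.002 | t 2.32 ee [ 0.6232 -0.0938  0.2338] tooly yaw -0.308 tilt 0.0002 j [-0.17  0.43  1.62 -0.    1.09  0.14] w 0.0868 g 0.0
yellow {'head': [(array([ 0.6234, -0.0926]), array([32., 75.]), np.float64(-0.294), 0.1099, 2951)], 'dock': [(array([ 0.4844, -0.2268]), array([43., 52.]), np.float64(1.245), 0.0166, 690), (array([ 0.4668, -0.3143]), array([31., 32.]), np.float64(-0.363), 0.0167, 311), (array([ 0.6312, -0.3636]), array([11., 16.]), np.float64(-1.078), 0.0106, 42), (array([ 0.6542, -0.377 ]), array([14., 16.]), np.float64(0.155), 0.0108, 77), (array([ 0.6517, -0.4044]), array([14., 16.]), np.float64(-0.226), 0.0107, 65)]}
red {'dock': [(array([ 0.7768, -0.0708]), array([64., 87.]), np.float64(-0.239), 0.0124, 2289), (array([ 0.6238, -0.0921]), array([ 90., 123.]), np.float64(-0.311), 0.017, 3772)]}
```

Request:
{"name": "apply_moves", "arguments": {"motion": [1, 0, 35, -0.012, 87, 1, 0, 70, -0.012, 87, 1, 0, 105, -0.012, 87, 1, 0, 130, -0.012, 87, 1, 0, 148, -0.012, 87, 1, 0, 158, -0.012, 87, 1, 0, 158, -0.012, 87, 1, 0, 158, -0.012, 20, 1, 0, 158, -0.012, 20, 1, 0, 158, -0.012, 20, 1, 0, 158, -0.012, 20, 1, 0, 158, -0.012, 20, 1, 0, 158, -0.012, 20, 1, 0, 158, -0.012, 20, 1, 0, 158, -0.012, 20, 1, 0, 158, -0.012, 20], "force": 20}}

```text
time: 3.7
ee_pos: [0.6244, -0.0915, 0.0759]
orientation: [0.0, 0.803, 0.596, 0.0]
contact_force: [-1.0, 0.2, 2.6]
width: 0.0399
grip_force: 20.0
```

```bash
python3 go.py 0.6108 0.1501 0.2 -0.189
```

```text
shift [ 227.3  -82.9 -124.1] roll -0.105 | t 3.7 ee [ 0.6244 -0.0915  0.0759] tooly yaw -0.294 tilt 0.0003 j [-0.16  0.63  1.7   0.    0.81  0.13] w 0.0399 g 19.95915859937668
```

Request:
{"name": "apply_moves", "arguments": {"motion": [0, 0, -10, 0, 20, 0, 0, -30, 0, 20, 0, 0, -60, 0, 20, 0, 0, -90, 0, 20, 0, 0, -115, 0, 20, 0, 0, -125, 0, 20, 15, -5, -125, 0, 20, 40, -15, -125, -0.01, 20, 75, -27, -125, -0.03, 20, 110, -40, -125, -0.05, 20, 145, -53, -125, -0.07, 20, 180, -66, -125, -0.09, 20, 208, -76, -125, -0.105, 20, 223, -81, -125, -0.105, 20, 228, -83, -125, -0.105, 20, 228, -83, -125, -0.105, 20, 228, -83, -125, -0.105, 20, 228, -83, -125, -0.105, 20], "force": 20}}

```text
time: 5.2
ee_pos: [0.6107, 0.1495, 0.2001]
orientation: [-0.0, 0.771, 0.637, -0.001]
contact_force: [-0.3, -0.2, -3.6]
width: 0.0399
grip_force: 20.0
```

```bash
cat > chk.py <<'E'
from meas import *
import sys
d=cam("wrist"); W=world(d)
if len(sys.argv)>2: cv2.imwrite(sys.argv[2],d["image"])
for c in sys.argv[1].split(","):
    for k,v in measure(d,W,c).items():
        if k=="dock": print(c,k,*max(v,key=lambda r:r[4]))
        else: print(c,k,v)
W2=W; z=W[...,2]
hsv=cv2.cvtColor(d["image"],cv2.COLOR_BGR2HSV)
E
python3 go.py 0.6108 0.1501 0.077 -0.189; python3 chk.py spare pics/w2.png
```

```text
shift [7.000e-01 1.000e-01 1.231e+02] roll -0.001 | t 5.2 ee [0.6107 0.1495 0.2001] tooly yaw -0.19 tilt 0.0011 j [ 0.22  0.47  1.65 -0.    1.03  0.41] w 0.0399 g 19.956014156341553
spare head [(array([0.4372, 0.2391]), array([35., 85.]), np.float64(-0.373), 0.1078, 773)]
spare dock [0.6143 0.1704] [80. 91.] 1.38 0.017 2721
```

View pics/w2.png

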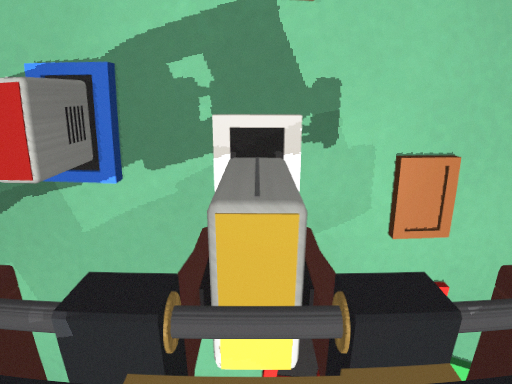

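The yellow head is held upright at columns 213–300, and the white dock behind it sits at columns 213–301, so they are aligned. Lowering it and letting go.

Request:
{"name": "apply_moves", "arguments": {"motion": [1, 0, 15, 0, 20, 1, 0, 45, 0, 20, 1, 0, 75, 0, 20, 1, 0, 98, 0, 20, 1, 0, 110, 0, 20, 1, 0, 117, 0, 20, 1, 0, 121, 0, 20, 1, 0, 124, 0, 20, 1, 0, 124, 0, 20, 1, 0, 124, 0, 20, 1, 0, 124, 0, 20]}}

```text
time: 6.17
ee_pos: [0.6118, 0.152, 0.0778]
orientation: [0.0, 0.771, 0.637, 0.001]
contact_force: [0.4, -0.1, -3.9]
width: 0.0398
grip_force: 20.0
```

Request:
{"name": "apply_moves", "arguments": {"motion": [0, 0, 0, 0, 60, 0, 0, 0, 0, 87, 0, 0, 0, 0, 87, 0, 0, 0, 0, 87, 0, 0, 0, 0, 87, 0, 0, 0, 0, 87, 0, 0, 0, 0, 87, 0, 0, -10, 0, 87, 0, 0, -40, 0, 87, 0, 0, -75, 0, 87, 0, 0, -110, 0, 87, 0, 0, -145, 0, 87, 0, 0, -155, 0, 87, 0, 0, -155, 0, 87]}}

```text
time: 7.33
ee_pos: [0.613, 0.1522, 0.2361]
orientation: [0.002, 0.771, 0.637, 0.003]
contact_force: [0.4, 0.8, -0.5]
width: 0.0869
grip_force: 0.0
```

```bash
python3 chk.py yellow,spare; python3 go.py 0.4304 0.2424 0.23 -0.211
```

```text
yellow head [(array([0.6105, 0.1509]), array([31., 76.]), np.float64(-0.206), 0.1099, 2823)]
spare head [(array([0.4311, 0.2417]), array([37., 82.]), np.float64(-0.209), 0.108, 548), (array([0.6109, 0.1515]), array([40., 81.]), np.float64(-0.177), 0.1078, 691)]
spare dock [0.6102 0.149 ] [ 90. 123.] -0.19 0.017 3665
shift [  54.8 -195.     2.9] roll 0.022 | t 7.38 ee [0.6117 0.152  0.2334] tooly yaw -0.189 tilt 0.0032 j [0.22 0.43 1.62 0.   1.09 0.41] w 0.0869 g 0.0
```

Request:
{"name": "apply_moves", "arguments": {"motion": [10, -35, 0, 0, 87, 20, -73, 0, 0.01, 87, 31, -110, 0, 0.02, 87, 42, -147, 0, 0.022, 87, 50, -178, 0, 0.022, 87, 55, -195, 0, 0.022, 87, 55, -195, 0, 0.022, 87, 55, -195, 0, 0.022, 87, 55, -195, 0, 0.022, 87]}}

```text
time: 8.13
ee_pos: [0.4302, 0.2421, 0.2308]
orientation: [0.0, 0.778, 0.629, -0.001]
contact_force: [0.3, -0.3, -0.5]
width: 0.0869
grip_force: 0.0
```

```bash
python3 chk.py red,blue;  python3 go.py 0.4304 0.2424 0.075 -0.211
```

```text
red head [(array([0.4298, 0.2419]), array([31., 76.]), np.float64(-0.214), 0.1099, 2972)]
blue dock [0.4297 0.2393] [ 90. 124.] -0.221 0.017 3907
shift [ 5.00e-01 -1.00e-01  1.56e+02] roll -0.001 | t 8.18 ee [0.4305 0.242  0.231 ] tooly yaw -0.212 tilt 0.0009 j [ 0.49  0.23  1.92 -0.    0.99  0.7 ] w 0.087 g 0.0
```

Request:
{"name": "apply_moves", "arguments": {"motion": [0, 0, 35, 0, 87, 0, 0, 70, 0, 87, 0, 0, 105, 0, 87, 0, 0, 130, 0, 87, 0, 0, 148, 0, 87, 0, 0, 155, 0, 87, 0, 0, 155, 0, 87, 0, 0, 155, 0, 20, 0, 0, 155, 0, 20, 0, 0, 155, 0, 20, 0, 0, 155, 0, 20, 0, 0, 155, 0, 20, 0, 0, 155, 0, 20, 0, 0, 155, 0, 20, 0, 0, 155, 0, 20, 0, 0, 155, 0, 20], "force": 20}}

```text
time: 9.52
ee_pos: [0.4301, 0.2426, 0.077]
orientation: [0.0, 0.778, 0.629, 0.0]
contact_force: [-0.5, -1.1, 4.1]
width: 0.04
grip_force: 20.0
```

```bash
python3 go.py 0.6239 -0.0917 0.202 -0.313
```

```text
shift [-286.3  259.6 -125. ] roll 0.102 | t 9.52 ee [0.4301 0.2426 0.077 ] tooly yaw -0.211 tilt 0.0006 j [ 0.49  0.49  2.01 -0.    0.64  0.7 ] w 0.04 g 19.99708592891693
```

Request:
{"name": "apply_moves", "arguments": {"motion": [0, 0, -10, 0, 20, 0, 0, -30, 0, 20, 0, 0, -60, 0, 20, 0, 0, -95, 0, 20, 0, 0, -120, 0, 20, 0, 0, -130, 0, 20, -10, 9, -130, 0, 20, -30, 27, -130, 0.01, 20, -56, 51, -130, 0.02, 20, -82, 74, -130, 0.03, 20, -108, 98, -130, 0.04, 20, -134, 122, -130, 0.05, 20, -160, 145, -130, 0.06, 20, -186, 169, -130, 0.07, 20, -212, 192, -130, 0.08, 20, -238, 216, -130, 0.09, 20, -264, 239, -130, 0.1, 20, -280, 254, -130, 0.102, 20, -286, 260, -128, 0.102, 20, -286, 260, -125, 0.102, 20], "force": 20}}

```text
time: 11.18
ee_pos: [0.6243, -0.0932, 0.2005]
orientation: [-0.0, 0.809, 0.587, -0.0]
contact_force: [-0.5, -0.6, -4.6]
width: 0.0399
grip_force: 20.0
```

Request:
{"name": "apply_moves", "arguments": {"motion": [0, 0, 0, 0, 20, 0, 0, 0, 0, 20, 0, 0, 0, 0, 20]}}

```text
time: 11.43
ee_pos: [0.6232, -0.0902, 0.2013]
orientation: [-0.001, 0.808, 0.589, -0.0]
contact_force: [-0.5, -0.3, -4.5]
width: 0.04
grip_force: 20.0
```

```bash
python3 go.py 0.6239 -0.0917 0.078 -0.313
```

```text
shift [ -1.2   1.3 123.3] roll 0.001 | t 11.43 ee [ 0.6232 -0.0902  0.2013] tooly yaw -0.312 tilt 0.0015 j [-0.16  0.47  1.64  0.    1.03  0.15] w 0.04 g 19.995625019073486
```

Request:
{"name": "apply_moves", "arguments": {"motion": [0, 0, 15, 0, 20, 0, 0, 45, 0, 20, 0, 0, 75, 0, 20, 0, 0, 98, 0, 20, 0, 0, 110, 0, 20, 0, 0, 117, 0, 20, 0, 0, 121, 0, 20, 0, 0, 124, 0, 20, 0, 0, 125, 0, 20, 0, 0, 125, 0, 20, 0, 0, 125, 0, 20]}}

```text
time: 12.35
ee_pos: [0.6248, -0.0918, 0.0777]
orientation: [0.001, 0.809, 0.588, 0.001]
contact_force: [0.3, 0.2, -4.2]
width: 0.0397
grip_force: 20.0
```

Request:
{"name": "apply_moves", "arguments": {"motion": [0, 0, 0, 0, 60, 0, 0, 0, 0, 87, 0, 0, 0, 0, 87, 0, 0, 0, 0, 87, 0, 0, 0, 0, 87, 0, 0, 0, 0, 87, 0, 0, 0, 0, 87, 0, 0, -10, 0, 87, 0, 0, -40, 0, 87, 0, 0, -75, 0, 87, 0, 0, -110, 0, 87, 0, 0, -145, 0, 87, 0, 0, -155, 0, 87, 0, 0, -155, 0, 87]}}

```text
time: 13.52
ee_pos: [0.6263, -0.092, 0.2362]
orientation: [0.003, 0.809, 0.588, 0.003]
contact_force: [0.6, 0.7, -0.3]
width: 0.0868
grip_force: 0.0
```

```bash
python3 chk.py red; python3 go.py 0.4568 -0.2581 0.23 -0.357
```

```text
red head [(array([ 0.6233, -0.0918]), array([31., 75.]), np.float64(-0.315), 0.1099, 2797)]
red dock [ 0.6236 -0.0918] [ 90. 122.] -0.314 0.017 3611
shift [-210.  -108.6    2.9] roll 0.044 | t 13.57 ee [ 0.6248 -0.0918  0.2333] tooly yaw -0.313 tilt 0.0032 j [-0.16  0.43  1.62  0.    1.09  0.15] w 0.0873 g 0.0
```

Red is in place, within about 1 mm of the dock centre with its top at 0.110 m. Blue head next.

Request:
{"name": "apply_moves", "arguments": {"motion": [-30, -16, 0, 0.01, 87, -65, -34, 0, 0.02, 87, -100, -52, 0, 0.03, 87, -135, -70, 0, 0.04, 87, -170, -88, 0, 0.044, 87, -198, -102, 0, 0.044, 87, -210, -109, 0, 0.044, 87, -210, -109, 0, 0.044, 87, -210, -109, 0, 0.044, 87, -210, -109, 0, 0.044, 87]}}

```text
time: 14.4
ee_pos: [0.4559, -0.2572, 0.2306]
orientation: [-0.001, 0.821, 0.57, -0.0]
contact_force: [0.5, -0.2, -0.7]
width: 0.087
grip_force: 0.0
```

```bash
python3 chk.py blue,yellow;  python3 go.py 0.4568 -0.2581 0.076 -0.357
```

```text
blue head [(array([ 0.4555, -0.2594]), array([31., 77.]), np.float64(-0.364), 0.1099, 3023)]
yellow dock [ 0.4529 -0.2607] [ 90. 124.] -0.324 0.017 3794
shift [ -0.8   1.1 154.8] roll 0.001 | t 14.45 ee [ 0.4562 -0.2571  0.2308] tooly yaw -0.356 tilt 0.0014 j [-0.54  0.28  1.85  0.    1.01 -0.18] w 0.0867 g 0.0
```

Request:
{"name": "apply_moves", "arguments": {"motion": [-2, 0, 35, 0.005, 87, -2, 0, 70, 0.005, 87, -2, 0, 105, 0.005, 87, -2, 0, 130, 0.005, 87, -2, 0, 148, 0.005, 87, -2, 0, 155, 0.005, 87, -2, 0, 155, 0.005, 87, -2, 0, 155, 0.005, 20, -2, 0, 155, 0.005, 20, -2, 0, 155, 0.005, 20, -2, 0, 155, 0.005, 20, -2, 0, 155, 0.005, 20, -2, 0, 155, 0.005, 20, -2, 0, 155, 0.005, 20, -2, 0, 155, 0.005, 20, -2, 0, 155, 0.005, 20], "force": 20}}

```text
time: 15.78
ee_pos: [0.4554, -0.26, 0.077]
orientation: [0.0, 0.823, 0.568, 0.0]
contact_force: [-0.1, -0.2, 3.0]
width: 0.0397
grip_force: 20.0
```

```bash
python3 go.py 0.4299 0.2393 0.206 -0.220
```

```text
shift [ 457.9 -200.6 -129.2] roll -0.142 | t 15.78 ee [ 0.4554 -0.26    0.077 ] tooly yaw -0.362 tilt 0.0006 j [-0.54  0.52  1.94  0.    0.68 -0.18] w 0.0397 g 19.992366135120392
```

Request:
{"name": "apply_moves", "arguments": {"motion": [0, 0, -10, 0, 20, 0, 0, -30, 0, 20, 0, 0, -60, 0, 20, 0, 0, -95, 0, 20, 0, 0, -120, 0, 20, 0, 0, -130, 0, 20, 10, -4, -130, 0, 20, 28, -12, -130, -0.01, 20, 58, -25, -130, -0.02, 20, 90, -39, -130, -0.03, 20, 122, -53, -130, -0.04, 20, 154, -67, -130, -0.05, 20, 186, -81, -130, -0.06, 20, 218, -95, -130, -0.07, 20, 250, -109, -130, -0.08, 20, 280, -122, -130, -0.09, 20, 305, -133, -130, -0.1, 20, 320, -140, -130, -0.11, 20, 320, -140, -130, -0.11, 20], "force": 20}}

```text
time: 17.37
ee_pos: [0.4353, 0.0918, 0.2048]
orientation: [-0.001, 0.789, 0.614, -0.001]
contact_force: [-0.3, -0.8, -3.9]
width: 0.0402
grip_force: 20.0
```

```bash
python3 go.py 0.4299 0.2393 0.206 -0.220
```

```text
shift [141.7 -41.5  -1.1] roll -0.028 | t 17.37 ee [0.4353 0.0918 0.2048] tooly yaw -0.248 tilt 0.0037 j [0.18 0.2  2.04 0.   0.91 0.43] w 0.0402 g 19.99477744102478
```

Request:
{"name": "apply_moves", "arguments": {"motion": [10, -3, 0, 0, 20, 30, -9, 0, -0.01, 20, 60, -19, 0, -0.02, 20, 90, -28, 0, -0.03, 20, 117, -37, 0, -0.032, 20, 135, -42, 0, -0.032, 20, 143, -45, 0, -0.032, 20, 143, -45, 0, -0.032, 20, 143, -45, 0, -0.032, 20, 143, -45, 0, -0.032, 20, 143, -45, 0, -0.032, 20, 143, -45, 0, -0.032, 20]}}

```text
time: 18.37
ee_pos: [0.4297, 0.2377, 0.2066]
orientation: [0.0, 0.781, 0.625, -0.0]
contact_force: [0.4, -0.0, -3.4]
width: 0.0398
grip_force: 20.0
```

```bash
python3 go.py 0.4299 0.2393 0.0765 -0.220
```

```text
shift [ 1.600e+00 -1.000e-01  1.301e+02] roll -0.001 | t 18.37 ee [0.4297 0.2377 0.2066] tooly yaw -0.221 tilt 0.0003 j [ 0.48  0.26  1.94 -0.    0.93  0.7 ] w 0.0398 g 19.994385838508606
```

Request:
{"name": "apply_moves", "arguments": {"motion": [1, 0, 15, 0, 20, 1, 0, 45, 0, 20, 1, 0, 75, 0, 20, 1, 0, 100, 0, 20, 1, 0, 115, 0, 20, 1, 0, 123, 0, 20, 1, 0, 127, 0, 20, 1, 0, 129, 0, 20, 1, 0, 130, 0, 20, 1, 0, 130, 0, 20, 1, 0, 130, 0, 20]}}

```text
time: 19.28
ee_pos: [0.4304, 0.24, 0.0775]
orientation: [0.0, 0.78, 0.625, 0.001]
contact_force: [-0.4, 0.6, -3.0]
width: 0.0404
grip_force: 20.0
```

Request:
{"name": "apply_moves", "arguments": {"motion": [0, 0, 0, 0, 60, 0, 0, 0, 0, 87, 0, 0, 0, 0, 87, 0, 0, 0, 0, 87, 0, 0, 0, 0, 87, 0, 0, 0, 0, 87, 0, 0, 0, 0, 87, 0, 0, -10, 0, 87, 0, 0, -40, 0, 87, 0, 0, -75, 0, 87, 0, 0, -110, 0, 87, 0, 0, -145, 0, 87, 0, 0, -155, 0, 87, 0, 0, -155, 0, 87]}}

```text
time: 20.45
ee_pos: [0.4315, 0.2406, 0.2353]
orientation: [0.001, 0.78, 0.625, 0.003]
contact_force: [0.1, 0.1, 1.0]
width: 0.0869
grip_force: 0.0
```

```bash
python3 chk.py blue; python3 go.py 0.6105 0.1509 0.23 -0.195
```

```text
blue head [(array([0.4297, 0.2416]), array([31., 76.]), np.float64(-0.215), 0.1099, 2926)]
blue dock [0.4295 0.2396] [ 90. 123.] -0.222 0.017 3805
shift [-47.7 195.3   3.4] roll -0.025 | t 20.5 ee [0.4303 0.24   0.233 ] tooly yaw -0.22 tilt 0.0033 j [0.48 0.23 1.92 0.   0.99 0.7 ] w 0.0871 g 0.0
```

Blue is in place, 2 mm off centre and on the floor. Back to the yellow head.

Request:
{"name": "apply_moves", "arguments": {"motion": [-8, 33, 0, 0, 87, -17, 70, 0, -0.01, 87, -26, 108, 0, -0.02, 87, -35, 145, 0, -0.025, 87, -43, 177, 0, -0.025, 87, -48, 195, 0, -0.025, 87, -48, 195, 0, -0.025, 87, -48, 195, 0, -0.025, 87, -48, 195, 0, -0.025, 87]}}

```text
time: 21.25
ee_pos: [0.6078, 0.1504, 0.2297]
orientation: [-0.001, 0.773, 0.635, -0.002]
contact_force: [0.4, 0.0, -0.3]
width: 0.0871
grip_force: 0.0
```

```bash
python3 chk.py yellow;  python3 go.py 0.6105 0.1509 0.076 -0.195
```

```text
yellow head [(array([0.6108, 0.1507]), array([32., 75.]), np.float64(-0.192), 0.1099, 3032)]
shift [  0.8   3.1 154.3] roll 0.001 | t 21.3 ee [0.6078 0.1508 0.2303] tooly yaw -0.194 tilt 0.003 j [0.22 0.43 1.63 0.   1.09 0.42] w 0.0869 g 0.0
```

Request:
{"name": "apply_moves", "arguments": {"motion": [0, 1, 35, 0, 87, 0, 1, 70, 0, 87, 0, 1, 105, 0, 87, 0, 1, 130, 0, 87, 0, 1, 148, 0, 87, 0, 1, 155, 0, 87, 0, 1, 155, 0, 87, 0, 1, 155, 0, 20, 0, 1, 155, 0, 20, 0, 1, 155, 0, 20, 0, 1, 155, 0, 20, 0, 1, 155, 0, 20, 0, 1, 155, 0, 20, 0, 1, 155, 0, 20, 0, 1, 155, 0, 20, 0, 1, 155, 0, 20], "force": 20}}

```text
time: 22.63
ee_pos: [0.6108, 0.1501, 0.0769]
orientation: [0.0, 0.773, 0.635, 0.0]
contact_force: [-0.1, -1.1, 1.9]
width: 0.0401
grip_force: 20.0
```

```bash
python3 go.py 0.4533 -0.2605 0.206 -0.318
```

```text
shift [-433.3  -74.9 -129.2] roll 0.123 | t 22.63 ee [0.6108 0.1501 0.0769] tooly yaw -0.195 tilt 0.0004 j [ 0.22  0.63  1.7  -0.    0.81  0.42] w 0.0401 g 19.997865557670593
```

Request:
{"name": "apply_moves", "arguments": {"motion": [0, 0, -10, 0, 20, 0, 0, -30, 0, 20, 0, 0, -60, 0, 20, 0, 0, -95, 0, 20, 0, 0, -120, 0, 20, 0, 0, -130, 0, 20, -10, -2, -130, 0, 20, -30, -5, -130, 0.01, 20, -63, -11, -130, 0.02, 20, -97, -17, -130, 0.03, 20, -131, -23, -130, 0.04, 20, -165, -29, -130, 0.05, 20, -199, -34, -130, 0.06, 20, -233, -40, -130, 0.07, 20, -265, -46, -130, 0.08, 20, -290, -50, -130, 0.09, 20, -305, -53, -130, 0.1, 20, -305, -53, -130, 0.1, 20, -305, -53, -130, 0.1, 20, -305, -53, -130, 0.1, 20], "force": 20}}

```text
time: 24.3
ee_pos: [0.4986, -0.1384, 0.2054]
orientation: [-0.001, 0.803, 0.595, -0.001]
contact_force: [0.1, 1.3, -4.5]
width: 0.0404
grip_force: 20.0
```

```bash
python3 go.py 0.4533 -0.2605 0.206 -0.318
```

```text
shift [-130.    -7.8   -0.6] roll 0.023 | t 24.3 ee [ 0.4986 -0.1384  0.2054] tooly yaw -0.295 tilt 0.0024 j [-0.29  0.3   1.89  0.    0.95  0.  ] w 0.0404 g 19.996879398822784
```

Request:
{"name": "apply_moves", "arguments": {"motion": [-10, -1, 0, 0, 20, -30, -2, 0, 0.01, 20, -60, -4, 0, 0.02, 20, -90, -6, 0, 0.023, 20, -115, -7, 0, 0.023, 20, -126, -8, 0, 0.023, 20, -130, -8, 0, 0.023, 20, -130, -8, 0, 0.023, 20, -130, -8, 0, 0.023, 20, -130, -8, 0, 0.023, 20, -130, -8, 0, 0.023, 20, -130, -8, 0, 0.023, 20]}}

```text
time: 25.3
ee_pos: [0.4544, -0.2601, 0.2067]
orientation: [-0.0, 0.81, 0.587, 0.0]
contact_force: [-0.3, -0.3, -4.2]
width: 0.04
grip_force: 20.0
```

```bash
python3 go.py 0.4533 -0.2605 0.0765 -0.318
```

```text
shift [ -0.8  -0.9 130.2] roll 0.001 | t 25.3 ee [ 0.4544 -0.2601  0.2067] tooly yaw -0.317 tilt 0.0001 j [-0.54  0.31  1.88  0.    0.96 -0.23] w 0.04 g 19.996990263462067
```

Request:
{"name": "apply_moves", "arguments": {"motion": [-1, -1, 15, 0, 20, -1, -1, 45, 0, 20, -1, -1, 75, 0, 20, -1, -1, 100, 0, 20, -1, -1, 115, 0, 20, -1, -1, 123, 0, 20, -1, -1, 127, 0, 20, -1, -1, 129, 0, 20, -1, -1, 130, 0, 20, -1, -1, 130, 0, 20, -1, -1, 130, 0, 20]}}

```text
time: 26.22
ee_pos: [0.4534, -0.2619, 0.0776]
orientation: [0.001, 0.81, 0.586, 0.0]
contact_force: [0.3, 0.6, -3.5]
width: 0.04
grip_force: 20.0
```

Request:
{"name": "apply_moves", "arguments": {"motion": [0, 0, 0, 0, 60, 0, 0, 0, 0, 87, 0, 0, 0, 0, 87, 0, 0, 0, 0, 87, 0, 0, 0, 0, 87, 0, 0, 0, 0, 87, 0, 0, 0, 0, 87, 0, 0, -10, 0, 87, 0, 0, -40, 0, 87, 0, 0, -75, 0, 87, 0, 0, -110, 0, 87, 0, 0, -145, 0, 87, 0, 0, -155, 0, 87, 0, 0, -155, 0, 87, 0, 0, -155, 0, 87, 0, 0, -155, 0, 87]}}

```text
time: 27.55
ee_pos: [0.4518, -0.2609, 0.2303]
orientation: [-0.001, 0.81, 0.586, -0.0]
contact_force: [0.4, 0.7, -0.8]
width: 0.0868
grip_force: 0.0
```

```bash
python3 chk.py yellow
python3 - <<'E'
from meas import *
d=cam("side"); cv2.imwrite("pics/side1.png",d["image"])
W=world(d)
for c in ["yellow","red","blue"]: print(c,measure(d,W,c).get("head"))
E
```

```text
yellow head [(array([ 0.4526, -0.2612]), array([32., 76.]), np.float64(-0.318), 0.1099, 3036)]
yellow dock [ 0.4531 -0.2605] [ 90. 124.] -0.325 0.017 3877
yellow [(array([ 0.4548, -0.2602]), array([34., 77.]), np.float64(-0.313), 0.1098, 182)]
red [(array([ 0.6246, -0.0908]), array([32., 75.]), np.float64(-0.24), 0.1097, 194)]
blue [(array([0.4299, 0.2416]), array([30., 80.]), np.float64(-0.223), 0.1113, 443)]
```

View pics/side1.png

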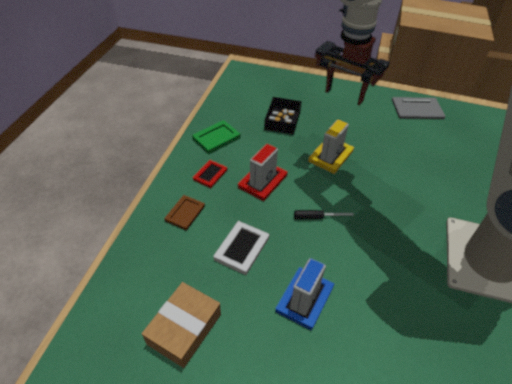

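The picture shows each head upright in its own colour: yellow (332,148), red (263,172), blue (307,290). The spare dock (242,246) is empty, and the carton, bin and screwdriver have not moved.

```bash
python3 -c "
from plant import arm
print(arm.job_done())"
```

```text
the job is handed in; nothing more can be done
None
```

I handed the job in at about 28 s of the 106 s: each head stands upright on the floor of its own-colour dock, within about 2 mm of centre by the cameras. The spare dock is empty again and the carton, bin and screwdriver were not moved; the judge's verdict was not shown.

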